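# Nest the washed rinse pans with their handles fanned out

### The job

The three washed rinse pans are to be put together as one nest: set the medium pan flat on the floor of the large one and the small pan flat on the floor of the medium one, leaving the large pan where it stands on the mat. Turn them as you go so that the three handles fan out in different directions, clear of each other, with at least 80 mm (a hand's breadth) between the middles of any two grips. Set the pans down rather than dropping them, let go, and leave the jar, the jade disc, the brush and the bottle alone.

Things in the scene. Friction and masses are not known exactly. Their poses are not given: they have to be found in the camera images.
- mat: Black ribbed rubber draining mat, 300 x 800 x 4 mm, fixed to the bench, on which the pans stand upright, side by side with their handles roughly towards the robot. Origin: centre of its underside (on the bench); its long side runs along its y.
- pan_large: Large rinse pan: straight-sided steel, 160 mm outside and 154 mm inside diameter, 62 mm high, floor 3 mm thick, one long fixed handle; about 0.42 kg. Origin: centre of the underside; z up; the handle runs along +x. 
- pan_medium: Medium rinse pan: straight-sided steel, 128 mm outside and 122 mm inside diameter, 66 mm high, floor 3 mm thick, one long fixed handle; about 0.34 kg. Origin: centre of the underside; z up; the handle runs along +x. Seated, its underside is 3 mm above the large pan's; with the handles in line the grips foul and it cannot sit flat.
- pan_small: Small rinse pan: straight-sided steel, 96 mm outside and 90 mm inside diameter, 70 mm high, floor 3 mm thick, one long fixed handle; about 0.26 kg. Origin: centre of the underside; z up; the handle runs along +x. Seated, its underside is 3 mm above the medium pan's; its strap passes over both rims.
- pan_large_grip (a point): Middle of the large pan's green grip, on its axis, 165 mm from the pan's axis, 79 mm above its underside; axes as the pan's. The level grip is 100 mm long (x = 115 to 215 mm of the pan), 22 mm wide, 16 mm tall. A steel strap, 18 x 4 mm, rises to its inner end from the pan's wall, 4 mm below the rim.
- pan_medium_grip (a point): Middle of the medium pan's blue grip, on its axis, 149 mm from the pan's axis, 83 mm above its underside; axes as the pan's. The level grip is 100 mm long (x = 99 to 199 mm of the pan), 22 mm wide, 16 mm tall. A steel strap, 18 x 4 mm, rises to its inner end from the pan's wall, 4 mm below the rim.
- pan_small_grip (a point): Middle of the small pan's red grip, on its axis, 133 mm from the pan's axis, 87 mm above its underside; axes as the pan's. The level grip is 100 mm long (x = 83 to 183 mm of the pan), 22 mm wide, 16 mm tall. A steel strap, 18 x 4 mm, rises to its inner end from the pan's wall, 4 mm below the rim.
- grit_jar: Bystander: closed amber jar of abrasive grit with a black cap, 72 mm diameter, 95 mm high, beyond the mat. Origin: centre of its underside.
- jade_disc: Bystander: flat carved disc of green jade with a small hole, 84 mm diameter, 15 mm thick, lying beyond the mat. Origin: centre of its underside.
- brush: Bystander: flat brush with a wooden handle, steel ferrule and grey bristles, 200 mm long, lying on the bench on the robot's right (-y) of the mat. Origin: underside of its middle.
- bottle: Bystander: white closed bottle with a red cap, 68 mm diameter, 160 mm high, standing on the bench on the robot's left (+y) of the mat. Origin: centre of its underside.
Things that resemble listed ones, but are neither listed nor needed, are in the scene too. What is shaped like the pan_small but brown or yellow is not meant.

How it is judged:
By the outcome, as a careful person would: the job done as asked, in the order asked, and still so for the second after the job is handed in, with the robot touching nothing.
It also fails if it takes over 64 s, if anything falls off the work surface, if the arm or the gripper's body presses on something with over 40 N, if the wrist force passes 120 N, or if a joint passes its speed limit or range.

### The arm

A 7-joint arm with a two-finger parallel gripper is mounted at the origin on the work surface. World frame = base frame: x ahead of the robot, y to its left, z up, the work surface at z = 0. Lengths are in m, angles in rad, forces in N, time in s.
With the tool pointing down it reaches from about 0.425 to 0.875 m from the base axis. Payload 8.4 kg.
Tool frame: the origin (TCP) lies on the centre line of the jaws, within the pads' length; the fingertips stand 22 mm ahead of it and the grasp point (between the pads) lies 3 mm ahead of it (robot.tip_reach is the distance from the TCP to the fingertips, in m); z points along the fingers, y is the line along which they close (so a half turn about z gives the same grasp; the last joint's range is limited). The gripper opens to 85 mm and grips with 20 to 120 N. Pads are 22 mm wide; open, the fingers measure 114 mm over their backs; the gripper's body (76 mm by 85 mm) begins 54 mm behind the grasp point. The pads swing forward as they close: fully open they stand 13 mm farther back than shut.
Start: joints at [1.171, 0.333, 0.04, 1.465, -0.013, 1.343, -0.059], TCP at [0.193, -0.621, 0.253] pointing down, gripper open.
Joint ranges: [-2.58, 2.58], [-0.38, 2.09], [-1.3, 1.39], [0.25, 2.4], [-1.5, 4.64], [0.08, 2.09], [-2.65, 2.65]. Speed limits (rad/s): [2.22, 2.22, 2.79, 2.79, 3.14, 3.14, 3.14].

### API

Orientations are given as [roll, pitch, yaw] about the fixed x, y, z axes, in that order (R = Rz(yaw) Ry(pitch) Rx(roll)).
In Python, from rig import robot gives the robot as it stands. The module is installed in compiled form; this text tells all that it offers.
- The arm moves only by the tool play_rows, never from a script. Its argument "moves" is one flat list of numbers, 7 for each row, row after row: the shift along the tool's x, y, z in cm, then the turn, a rotation vector about the tool's x, y, z in degrees, then the closure, from 0 (fully open) to 1 (shut). A call has 1 to 12 rows; each row shifts and turns the commanded pose from where the row before left it, along the tool's axes as they then stand; what a row does not reach is not made up. A row lasts 1/12 s, in which the tool goes at most 41.7 mm and 7.16 degrees, less where a joint would pass 70% of its speed; a pose out of reach is approached as far as the arm can. A call is refused whole if a number of a shift passes 4.17 or a number of a turn 7.16, either way. A call with a gripper value outside its range is refused whole. The fingers move at their own pace and stop on an object; "grip_force" is the grip in N (left out, the last holds). Time passes only in rows, so rows that do not move let the fingers close. It gives the time, the measured TCP pose, the force, the opening and the grip force at its end, in the units of the state.
- robot.read_state(): the state, without advancing time (a new reading comes with each control period).
- robot.get_image(name): name is "scene" or "top" or "wrist"; returns the picture (480x640x3 uint8, red, green, blue); there is no depth.
- robot.camera_params(name): a dict with "fx", "fy", "cx", "cy" (pixels), "R" (3x3) and "t" (3): a world point X has camera coordinates R X + t. Camera axes: x right, y down, z forward; pixel columns grow to the right and rows downward; lengths in m; the calibration is good to about 2 mm. A picture is of the moment at which its call begins: read the wrist's pose just before it. camera_params takes no time and is no camera call; for the wrist camera it gives the pose at the moment of the call.
- robot.sign_off(): hands the job in; it is judged then, once.
Trained networks look in the newest picture that a camera, given by its name, has taken for a name from the list of things; names that differ only in an ending like _2 or _b are one class to them, and where a whole thing is asked for, a point or a joint stands for the part that bears it (a point fixed in the world has none). Each returns a list of dicts, best first, with "confidence" (0 to 1); they miss things now and then, are a little off and sometimes report something else, mostly with a low value. They report only what shows in the picture. A call takes as long as a camera call. They do not tell look-alikes from the thing itself.
- robot.look_for(camera, label): "bbox" ([left, top, width, height] in pixels, round what is visible of it).
The state is a dict: "clock": time; "joint_positions": joint angles; "joint_vel": joint speeds; "effort": joint torques, N m; "eef_pos": TCP position; "eef_rot": TCP orientation; "contact_force": force on the tool from outside, world axes, zero at the start; "wrist_torque": the same for the moment, N m; "width": opening from 0.0 (shut) to 1.0 (fully open); "grip_force": force on a finger pad.
Only numpy, scipy, OpenCV 4.12 (cv2) and the standard library are available. Lean on these libraries where they do the work, as an engineer would, in place of code of your own. Each camera call takes 0.05 s, during which the arm holds its last target. There are 200 camera calls.

## Working session

There is one attempt and no reset: what is moved stays moved. The work goes in short steps, Python scripts to look and compute and a tool call to move; the robot and the scene stay as the last step left them, time stands still between calls to the robot, and variables do not carry over. Pictures are saved under pics/ and viewed, at most 10 in all, crops included, and the job is handed in when it is done.

Besides the shell and the picture viewer there is one more tool, called after "Call:" as name(argument=value, ...) on one line, values as JSON. play_rows: Moves the arm, as the interface text tells. Its arguments: {"type":"object","properties":{"moves":{"type":"array"},"grip_force":{"type":"number"}},"required":["moves"]}

```bash
mkdir -p pics
python3 - <<'E'
from rig import robot
import cv2,numpy as np
for n in ["scene","top"]:
    im=robot.get_image(n); cv2.imwrite(f"pics/{n}0.png",im[:,:,::-1])
    for l in ["pan_large","pan_medium","pan_small","pan_small_grip","pan_medium_grip","pan_large_grip"]:
        print(n,l,[(np.round(d['bbox']).astype(int).tolist(),round(d['confidence'],2)) for d in robot.look_for(n,l)][:4])
    c=robot.camera_params(n);print({k:np.round(v,3).tolist() for k,v in c.items()})
s=robot.read_state();print({k:np.round(v,3).tolist() for k,v in s.items()}, robot.tip_reach)
E
```

```text
scene pan_large [([234, 273, 80, 87], 0.6), ([366, 175, 70, 62], 0.57)]
scene pan_medium [([369, 174, 69, 62], 0.66)]
scene pan_small [([334, 221, 52, 73], 0.93), ([158, 228, 46, 72], 0.73), ([305, 128, 39, 52], 0.6)]
scene pan_small_grip [([337, 220, 50, 74], 0.93), ([160, 228, 46, 71], 0.78), ([305, 126, 44, 53], 0.62)]
scene pan_medium_grip [([365, 178, 69, 58], 0.77)]
scene pan_large_grip [([235, 271, 78, 87], 0.95)]
{'fx': 521.994, 'fy': 521.994, 'cx': 326.225, 'cy': 242.531, 'R': [[0.69, 0.724, -0.007], [0.542, -0.524, -0.657], [-0.479, 0.45, -0.754]], 't': [-0.353, -0.203, 1.854]}
top pan_large [([365, 169, 52, 90], 0.79)]
top pan_medium [([191, 179, 48, 79], 0.86)]
top pan_small [([383, 280, 62, 47], 0.89), ([168, 310, 77, 34], 0.85), ([283, 167, 34, 65], 0.84)]
top pan_small_grip [([282, 169, 38, 67], 0.9), ([169, 307, 74, 30], 0.81)]
top pan_medium_grip [([196, 177, 41, 82], 0.78)]
top pan_large_grip [([366, 172, 49, 87], 0.7), ([274, 128, 21, 25], 0.39)]
{'fx': 589.598, 'fy': 589.598, 'cx': 320.346, 'cy': 233.465, 'R': [[0.019, -1.0, 0.014], [-0.992, -0.02, -0.122], [0.122, -0.011, -0.992]], 't': [-0.031, 0.475, 1.92]}
{'clock': 0.7, 'joint_positions': [1.171, 0.333, 0.04, 1.465, -0.013, 1.343, -0.058], 'joint_vel': [-0.001, 0.001, 0.001, 0.001, -0.001, 0.001, 0.003], 'effort': [-0.001, -65.815, 1.363, -40.576, 0.017, 0.003, -0.0], 'eef_pos': [0.193, -0.621, 0.253], 'eef_rot': [-3.142, -0.0, 0.301], 'contact_force': [0.084, -0.412, -0.087], 'wrist_torque': [-0.06, -0.008, -0.065], 'grip_force': 0.0, 'width': 0.999} 0.022
```

Run:
```python
import cv2
a=cv2.imread("pics/top0.png")[100:360,120:480]
cv2.imwrite("pics/top0c.png",cv2.resize(a,None,fx=2.2,fy=2.2,interpolation=cv2.INTER_CUBIC))
```

```text
(no output)
```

View pics/scene0.png

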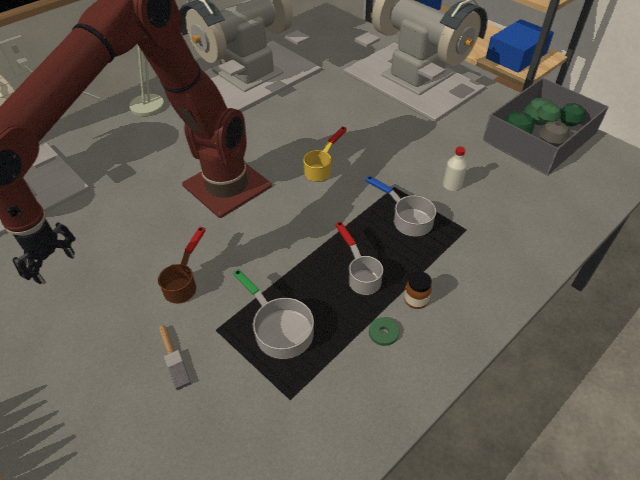

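View pics/top0c.png

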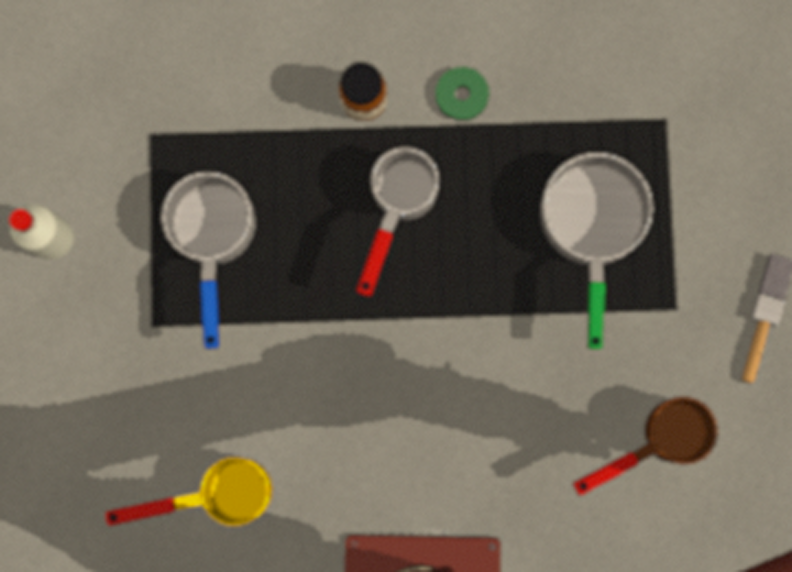

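The steel small pan is at top image ≈(304,183), with the medium at ≈(214,197) and the large at ≈(391,193). Two things could be mistaken for the small pan: the yellow pan at (227,323) and the brown one at (430,295). By the description I want the steel one on the mat.

```bash
cat > h.py <<'E'
import numpy as np,cv2
from rig import robot
P={'large':(.165,.079,.077,.062),'medium':(.149,.083,.061,.066),'small':(.133,.087,.045,.070)}
HUE={'large':[(45,80)],'medium':[(100,130)],'small':[(0,7),(173,180)]}
def ray(c,uv,z):
    d=c['R'].T@np.array([(uv[0]-c['cx'])/c['fx'],(uv[1]-c['cy'])/c['fy'],1]);o=-c['R'].T@c['t']
    return o+d*(z-o[2])/d[2]
def grips(im,c,name,base=.004,box=None):
    hsv=cv2.cvtColor(im,cv2.COLOR_RGB2HSV);m=np.zeros(im.shape[:2],np.uint8)
    for a,b in HUE[name]: m|=cv2.inRange(hsv,(a,120,50),(b,255,255))
    if box: k=np.zeros_like(m);k[box[1]:box[3],box[0]:box[2]]=1;m*=k
    n,l,s,ce=cv2.connectedComponentsWithStats(m);i=1+np.argmax(s[1:,4])
    ys,xs=np.where(l==i);z=base+P[name][1]+.008
    W=np.array([ray(c,p,z)[:2] for p in zip(xs,ys)]);m0=W.mean(0)
    v=np.linalg.svd(W-m0)[2][0];e=(W-m0)@v
    return m0,v,np.ptp(e),s[i]
E
python3 - <<'E'
from h import *
im=cv2.imread("pics/top0.png")[:,:,::-1].copy();c=robot.camera_params("top")
g=cv2.cvtColor(im,cv2.COLOR_RGB2GRAY)
for n,box,r0 in [('large',(350,160,430,270),25),('medium',(180,160,250,270),21),('small',(270,150,330,240),15)]:
    m,v,L,s=grips(im,c,n,0.004,box)
    if v[0]>0:v=-v
    x0,y0,x1,y1=box;sub=cv2.resize(g[y0:y1,x0:x1],None,fx=4,fy=4,interpolation=cv2.INTER_CUBIC)
    ci=cv2.HoughCircles(sub,cv2.HOUGH_GRADIENT,1,200,param1=120,param2=15,minRadius=4*(r0-3),maxRadius=4*(r0+3))[0][0]
    w=ray(c,(ci[0]/4+x0,ci[1]/4+y0),.004+P[n][3])[:2]
    d=m-w
    print(n,'grip',m.round(4),'len',L.round(3),'phi',np.degrees(np.arctan2(v[1],v[0])).round(1),'centre from grip',(m-v*P[n][0]).round(4),'hough',w.round(4),'r px',ci[2]/4,'dist',np.linalg.norm(d).round(4),'phi2',np.degrees(np.arctan2(d[1],d[0])).round(1))
for l,h in [('brush',.01),('bottle',.08),('grit_jar',.09),('jade_disc',.015)]:
    robot.get_image("top")
    for d in robot.look_for("top",l)[:1]:
        b=d['bbox'];print(l,ray(c,(b[0]+b[2]/2,b[1]+b[3]/2),h).round(3))
E
```

```text
large grip [ 0.4471 -0.247 ] len 0.091 phi 177.8 centre from grip [ 0.612  -0.2533] hough [ 0.6043 -0.252 ] r px 25.275 dist 0.1573 phi2 178.2
medium grip [0.4355 0.3135] len 0.094 phi -174.6 centre from grip [0.5838 0.3276] hough [0.5789 0.3269] r px 20.55 dist 0.1441 phi2 -174.7
small grip [0.5099 0.0774] len 0.102 phi 162.2 centre from grip [0.6365 0.0366] hough [0.6374 0.0353] r px 15.6 dist 0.1342 phi2 161.7
brush [ 0.446 -0.518  0.01 ]
bottle [0.544 0.56  0.08 ]
grit_jar [0.765 0.1   0.09 ]
jade_disc [ 0.788 -0.043  0.015]
```

```bash
cat >> h.py <<'E'
from scipy.spatial.transform import Rotation as Ro
def plan(wps,start=None,n=None):
    """wps: list of (x,y,z,yawdeg,nrows); prints constant rows per leg, in the tool's axes (tool kept pointing down)"""
    s=robot.read_state();p=np.array(s['eef_pos']);R=Ro.from_euler('xyz',s['eef_rot'])
    print('now',p.round(4),np.degrees(s['eef_rot']).round(1),'F',np.round(s['contact_force'],1),'w',round(s['width'],3),'g',round(s['grip_force'],1),'t',round(s['clock'],2),'q',np.round(s['joint_positions'],2))
    for x,y,z,yaw,k in wps:
        T=Ro.from_euler('xyz',[180,0,yaw],degrees=True);rv=np.degrees((R.inv()*T).as_rotvec())/k
        rv=np.round(rv,1)
        for i in range(k):
            sh=np.round(R.inv().apply((np.array([x,y,z])-p)/(k-i))*100,2)
            p=p+R.apply(sh/100);R=R*Ro.from_rotvec(rv,degrees=True)
            print(*sh,*rv,sep=',',end=';  ')
        print('\n->',p.round(4))
E
python3 -c "
from h import *
plan([(.55,-.3,.26,5,12),(.56,.1,.26,5,10),(.468,.317,.24,5.3,6)])"
```

```text
now [ 0.1926 -0.6208  0.2533] [-180.     0.    17.2] F [-0.6 -0.4 -0.1] w 1.003 g 0.0 t 1.1 q [ 1.17  0.33  0.04  1.47 -0.01  1.34 -0.06]
3.64,-1.67,-0.06,-0.0,0.0,1.0;  3.61,-1.73,-0.06,-0.0,0.0,1.0;  3.58,-1.8,-0.05,-0.0,0.0,1.0;  3.54,-1.86,-0.06,-0.0,0.0,1.0;  3.51,-1.92,-0.05,-0.0,0.0,1.0;  3.48,-1.98,-0.06,-0.0,0.0,1.0;  3.44,-2.04,-0.05,-0.0,0.0,1.0;  3.41,-2.1,-0.06,-0.0,0.0,1.0;  3.37,-2.16,-0.05,-0.0,0.0,1.0;  3.33,-2.22,-0.06,-0.0,0.0,1.0;  3.29,-2.28,-0.05,-0.0,0.0,1.0;  3.24,-2.33,-0.06,-0.0,0.0,1.0;  
-> [ 0.55 -0.3   0.26]
0.46,-3.97,0.0,-0.0,0.0,0.0;  0.47,-3.98,0.0,-0.0,0.0,0.0;  0.46,-3.97,0.0,-0.0,0.0,0.0;  0.47,-3.98,0.0,-0.0,0.0,0.0;  0.46,-3.97,0.0,-0.0,0.0,0.0;  0.47,-3.98,0.0,-0.0,0.0,0.0;  0.46,-3.97,0.0,-0.0,0.0,0.0;  0.47,-3.98,0.0,-0.0,0.0,0.0;  0.46,-3.97,0.0,-0.0,0.0,0.0;  0.47,-3.98,0.0,-0.0,0.0,0.0;  
-> [0.56 0.1  0.26]
-1.2,-3.74,0.33,-0.0,0.0,-0.0;  -1.2,-3.74,0.34,-0.0,0.0,-0.0;  -1.2,-3.74,0.33,-0.0,0.0,-0.0;  -1.19,-3.74,0.34,-0.0,0.0,-0.0;  -1.2,-3.74,0.33,-0.0,0.0,-0.0;  -1.19,-3.74,0.34,-0.0,0.0,-0.0;  
-> [0.468 0.317 0.24 ]
```

Call:
play_rows(moves=[3.64,-1.67,-0.06,0,0,1,0,3.61,-1.73,-0.06,0,0,1,0,3.58,-1.8,-0.06,0,0,1,0,3.54,-1.86,-0.06,0,0,1,0,3.51,-1.92,-0.06,0,0,1,0,3.48,-1.98,-0.06,0,0,1,0,3.44,-2.04,-0.05,0,0,1,0,3.41,-2.1,-0.05,0,0,1,0,3.37,-2.16,-0.05,0,0,1,0,3.33,-2.22,-0.05,0,0,1,0,3.29,-2.28,-0.05,0,0,1,0,3.24,-2.33,-0.05,0,0,1,0])

```text
clock: 2.1
eef_pos: [0.5512, -0.2986, 0.2602]
eef_rot: [3.141, -0.0, 0.09]
contact_force: [0.9, -1.4, 0.1]
width: 1.0
grip_force: 0.0
```

Call:
play_rows(moves=[0.46,-3.97,0,0,0,0,0,0.47,-3.98,0,0,0,0,0,0.46,-3.97,0,0,0,0,0,0.47,-3.98,0,0,0,0,0,0.46,-3.97,0,0,0,0,0,0.47,-3.98,0,0,0,0,0,0.46,-3.97,0,0,0,0,0,0.47,-3.98,0,0,0,0,0,0.46,-3.97,0,0,0,0,0,0.47,-3.98,0,0,0,0,0])

```text
clock: 2.93
eef_pos: [0.5597, 0.1018, 0.2603]
eef_rot: [3.141, -0.001, 0.091]
contact_force: [0.3, -0.6, -0.3]
width: 1.009
grip_force: 0.0
```

Call:
play_rows(moves=[-1.2,-3.74,0.33,0,0,0,0,-1.2,-3.74,0.33,0,0,0,0,-1.2,-3.74,0.33,0,0,0,0,-1.2,-3.74,0.33,0,0,0,0,-1.2,-3.74,0.33,0,0,0,0,-1.2,-3.74,0.33,0,0,0,0,0,0,0,0,0,0,0])

```text
clock: 3.52
eef_pos: [0.4625, 0.3249, 0.2402]
eef_rot: [-3.138, 0.001, 0.102]
contact_force: [-1.2, -0.2, 0.8]
width: 0.995
grip_force: 0.0
```

```bash
python3 -c "
from h import *
c=robot.camera_params('wrist');im=robot.get_image('wrist')
cv2.imwrite('pics/w1.png',im[:,:,::-1])
m,v,L,s=grips(im,c,'medium');print(m,v,L,s,np.degrees(np.arctan2(v[1],v[0])))
s=-1 if v[0]>0 else 1
print('centre',m-s*v*.149,'grip112',m-s*v*.037, c['t'])
plan([])"
```

```text
[0.43761663 0.31796089] [-0.99586006 -0.09089966] 0.0981380870816724 [ 308  202   33  127 3574] -174.78463421372484
centre [0.58599978 0.33150493] grip112 [0.47446346 0.32132417] [0.27844529 0.43558298 0.51504894]
now [0.4648 0.3214 0.2402] [-179.9    0.     5.7] F [ 0.3 -0.4 -0.4] w 1.002 g 0.0 t 3.57 q [-0.14  0.22 -0.63  1.67  0.13  1.29 -2.26]
```

View pics/w1.png

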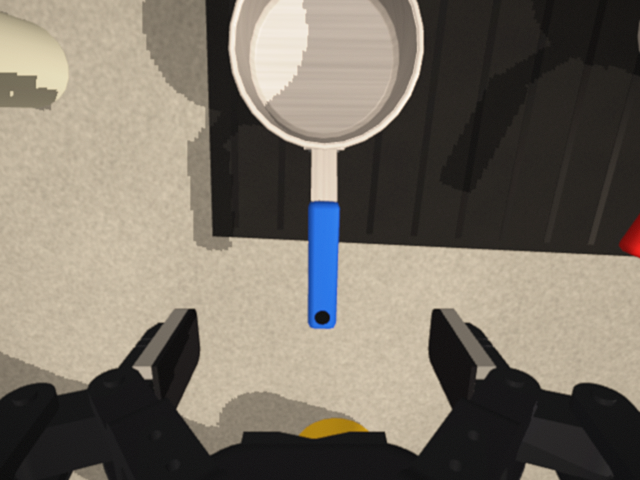

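```bash
python3 -c "
from h import *
plan([(.475,.320,.15,5.3,4),(.475,.320,.089,5.3,3)])"
```

```text
now [0.4648 0.3214 0.2402] [-179.9    0.     5.7] F [ 0.3 -0.4 -0.4] w 1.002 g 0.0 t 3.57 q [-0.14  0.22 -0.63  1.67  0.13  1.29 -2.26]
0.25,0.06,2.25,-0.0,0.0,0.1;  0.25,0.06,2.26,-0.0,0.0,0.1;  0.25,0.07,2.25,-0.0,0.0,0.1;  0.26,0.06,2.26,-0.0,0.0,0.1;  
-> [0.475 0.32  0.15 ]
0.0,0.0,2.03,-0.0,0.0,-0.0;  0.0,0.01,2.03,-0.0,0.0,-0.0;  0.0,0.0,2.04,-0.0,0.0,-0.0;  
-> [0.475 0.32  0.089]
```

Call:
play_rows(moves=[0.2,0.06,2.25,0,0,0,0,0.2,0.06,2.25,0,0,0,0,0.2,0.06,2.25,0,0,0,0,0.2,0,2.25,0,0,0,0,0,0,2,0,0,0,0,0,0,2,0,0,0,0,0,0,2,0,0,0,0,0,0,0,0,0,0,0,0,0,0,0,0,0,0,0,0,0,0,0,0,0])

```text
clock: 4.4
eef_pos: [0.4768, 0.3159, 0.0914]
eef_rot: [-3.141, -0.001, 0.091]
contact_force: [-0.0, -0.1, -0.1]
width: 1.002
grip_force: 0.0
```

Call:
play_rows(moves=[0,-0.3,0.2,0,0,0,0,0,0,0,0,0,0,1,0,0,0,0,0,0,1,0,0,0,0,0,0,1,0,0,0,0,0,0,1,0,0,0,0,0,0,1,0,0,0,0,0,0,1,0,0,0,0,0,0,1,0,0,0,0,0,0,1,0,0,0,0,0,0,1], grip_force=110)

```text
clock: 5.23
eef_pos: [0.4757, 0.319, 0.0886]
eef_rot: [-3.141, -0.0, 0.091]
contact_force: [-1.4, -0.6, 5.9]
width: 0.234
grip_force: 107.5
```

Call:
play_rows(moves=[0,0,-0.5,0,0,0,1,0,0,-1,0,0,0,1,0,0,-2,0,0,0,1,0,0,-2,0,0,0,1,0,0,-2,0,0,0,1,0,0,-2,0,0,0,1,0,0,-2,0,0,0,1,0,0,-1.5,0,0,0,1,0,0,0,0,0,0,1,0,0,0,0,0,0,1])

```text
clock: 6.07
eef_pos: [0.4758, 0.3189, 0.2186]
eef_rot: [-3.141, -0.001, 0.091]
contact_force: [0.1, -0.4, -4.1]
width: 0.236
grip_force: 107.8
```

```bash
python3 -c "
from h import *
c=robot.camera_params('wrist');im=robot.get_image('wrist')
cv2.imwrite('pics/w2.png',im[:,:,::-1])
plan([])
s=robot.get_image('scene');cv2.imwrite('pics/s2.png',cv2.resize(s[140:300,300:500,::-1],None,fx=3,fy=3))
a=cv2.resize(im,(640,480))[:,:,::-1];b=cv2.imread('pics/s2.png');b=cv2.resize(b,(400,320));a=cv2.resize(a,(400,300))
cv2.imwrite('pics/m2.png',np.hstack([a,b[:300]]))"
```

```text
now [0.4754 0.3184 0.2175] [180.    0.    5.2] F [ 0.  -0.3 -3.9] w 0.238 g 107.8 t 6.12 q [-0.14  0.26 -0.62  1.68  0.15  1.26 -2.27]
```

View pics/m2.png

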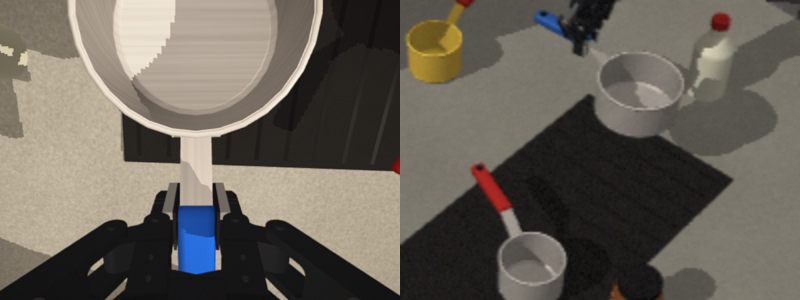

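The medium pan is held by the inner end of its blue grip and looks level; the grip's inner edge is at wrist pixel ≈(315,330) and the near rim at ≈(315,213). Next: work out the pan's axis relative to the tool and plan the transfer.

```bash
cat >> h.py <<'E'
from scipy.optimize import least_squares
def rimfit(im,c,R0,h,guess,show=None):
    """outer rim of a held pan: sample bright->dark outward edge along rays from the projected centre; fit x,y,z,pitch,roll-free circle"""
    g=cv2.GaussianBlur(cv2.cvtColor(im,cv2.COLOR_RGB2GRAY),(3,3),0).astype(float)
    def proj(X): q=X@c['R'].T+c['t'];return np.c_[q[:,0]/q[:,2]*c['fx']+c['cx'],q[:,1]/q[:,2]*c['fy']+c['cy']]
    a=np.radians(np.arange(0,360,4));u=np.c_[np.cos(a),np.sin(a)]
    ctr=np.array(guess[:2],float);z=guess[2]
    for it in range(5):
        W=[]
        for d in u:
            rr=np.arange(R0-.012,R0+.012,.0005)
            px=proj(np.c_[ctr+rr[:,None]*d,np.full(len(rr),z)])
            ok=(px[:,0]>2)&(px[:,0]<637)&(px[:,1]>2)&(px[:,1]<477)
            if not ok.all():continue
            v=g[px[:,1].round().astype(int),px[:,0].round().astype(int)]
            e=v[:-6]-v[6:];i=e.argmax()
            if e[i]>25: W.append(ctr+rr[i+3]*d)
        W=np.array(W);f=least_squares(lambda p:np.linalg.norm(W-p[:2],axis=1)-p[2],[*ctr,R0],loss='soft_l1',f_scale=.001)
        ctr=f.x[:2]
    return ctr,f.x[2],len(W),np.sqrt(np.mean(f.fun**2))
E
python3 -c "
from h import *
c=robot.camera_params('wrist');im=cv2.imread('pics/w2.png')[:,:,::-1].copy()
p=np.array(robot.read_state()['eef_pos'])
a=ray(c,(315,330),.224);b=ray(c,(315,213),.199);print('grip inner',a-p,'rim near',b-p)
yaw=np.radians(5.2);g=p[:2]+.11*np.array([np.cos(yaw),np.sin(yaw)])
print('rim fit',[np.round(v,4) for v in rimfit(im,c,.064,0,(*g,.199))],'tcp',p)
plan([(.50,.15,.235,5,5),(.55,-.16,.235,5,9),(.55,-.345,.235,60,9)])
"
```

```text
grip inner [0.00837948 0.00180959 0.00710835] rim near [ 0.04169392  0.00482859 -0.01789165]
rim fit [array([0.5789, 0.3293]), np.float64(0.0644), np.int64(45), np.float64(0.0004)] tcp [0.4751524  0.31828781 0.21689165]
now [0.4752 0.3183 0.2169] [1.799e+02 1.000e-01 5.200e+00] F [-0.2  0.  -3.8] w 0.232 g 107.8 t 6.17 q [-0.14  0.26 -0.62  1.68  0.15  1.26 -2.27]
0.19,3.4,-0.36,0.0,0.0,0.0;  0.19,3.4,-0.36,0.0,0.0,0.0;  0.19,3.4,-0.36,0.0,0.0,0.0;  0.18,3.39,-0.36,0.0,0.0,0.0;  0.19,3.4,-0.36,0.0,0.0,0.0;  
-> [0.5   0.15  0.235]
0.24,3.48,0.0,0.0,0.0,0.0;  0.24,3.48,0.0,0.0,0.0,0.0;  0.24,3.48,0.0,0.0,0.0,0.0;  0.24,3.48,0.0,0.0,0.0,0.0;  0.24,3.48,0.01,0.0,0.0,0.0;  0.24,3.48,0.0,0.0,0.0,0.0;  0.24,3.48,0.01,0.0,0.0,0.0;  0.24,3.48,0.0,0.0,0.0,0.0;  0.23,3.48,0.01,0.0,0.0,0.0;  
-> [ 0.55  -0.16   0.235]
-0.19,2.05,0.0,0.0,0.0,-6.1;  -0.4,2.02,0.0,0.0,0.0,-6.1;  -0.62,1.96,0.0,0.0,0.0,-6.1;  -0.82,1.88,0.0,0.0,0.0,-6.1;  -1.02,1.79,0.0,0.0,0.0,-6.1;  -1.2,1.67,0.0,0.0,0.0,-6.1;  -1.37,1.53,0.01,0.0,0.0,-6.1;  -1.52,1.38,0.0,0.0,0.0,-6.1;  -1.66,1.21,0.01,0.0,0.0,-6.1;  
-> [ 0.5501 -0.345   0.235 ]
```

Call:
play_rows(moves=[0.1,1.5,-0.4,0,0,0,1,0.2,2.5,-0.4,0,0,0,1,0.2,3.4,-0.4,0,0,0,1,0.2,3.4,-0.4,0,0,0,1,0.2,3.4,-0.2,0,0,0,1,0.2,3.5,0,0,0,0,1,0.2,3.5,0,0,0,0,1,0.2,3.5,0,0,0,0,1,0.2,3.5,0,0,0,0,1,0.2,3.5,0,0,0,0,1,0.2,3.5,0,0,0,0,1,0.2,3.5,0,0,0,0,1])

```text
clock: 7.17
eef_pos: [0.5331, -0.0662, 0.2346]
eef_rot: [-3.141, 0.002, 0.091]
contact_force: [1.7, -0.2, -3.7]
width: 0.235
grip_force: 107.8
```

```bash
python3 -c "
from h import *
plan([(.557,-.343,.235,60,12)])
"
```

```text
now [ 0.5331 -0.0662  0.2346] [-1.8e+02  1.0e-01  5.2e+00] F [ 1.7 -0.2 -3.7] w 0.235 g 107.8 t 7.17 q [ 0.35  0.14 -0.34  1.75  0.05  1.26 -1.48]
-0.01,2.31,-0.0,-0.0,0.0,-4.6;  -0.2,2.31,-0.0,-0.0,0.0,-4.6;  -0.38,2.28,-0.0,-0.0,0.0,-4.6;  -0.56,2.25,-0.0,-0.0,0.0,-4.6;  -0.74,2.19,-0.01,-0.0,0.0,-4.6;  -0.92,2.13,-0.0,-0.0,0.0,-4.6;  -1.08,2.05,-0.01,-0.0,0.0,-4.6;  -1.25,1.95,-0.0,-0.0,0.0,-4.6;  -1.4,1.85,-0.01,-0.0,0.0,-4.6;  -1.54,1.73,-0.0,-0.0,0.0,-4.6;  -1.67,1.59,-0.01,-0.0,0.0,-4.6;  -1.79,1.46,-0.0,-0.0,0.0,-4.6;  
-> [ 0.557 -0.343  0.235]
```

Call:
play_rows(moves=[0,2.31,0,0,0,-4.6,1,-0.2,2.31,0,0,0,-4.6,1,-0.38,2.28,0,0,0,-4.6,1,-0.56,2.25,0,0,0,-4.6,1,-0.74,2.19,0,0,0,-4.6,1,-0.92,2.13,0,0,0,-4.6,1,-1.08,2.05,0,0,0,-4.6,1,-1.25,1.95,0,0,0,-4.6,1,-1.4,1.85,0,0,0,-4.6,1,-1.54,1.73,0,0,0,-4.6,1,-1.67,1.59,0,0,0,-4.6,1,-1.79,1.46,0,0,0,-4.6,1])

```text
clock: 8.17
eef_pos: [0.5573, -0.3422, 0.2342]
eef_rot: [-3.139, 0.0, 1.059]
contact_force: [0.2, 0.4, -3.3]
width: 0.237
grip_force: 107.9
```

Call:
play_rows(moves=[0,0,1,0,0,0,1,0,0,1,0,0,0,1,0,0,0.5,0,0,0,1,0,0,0,0,0,0,1,0,0,0,0,0,0,1])

```text
clock: 8.58
eef_pos: [0.5579, -0.3398, 0.2103]
eef_rot: [-3.14, -0.0, 1.056]
contact_force: [0.8, 0.7, -3.5]
width: 0.235
grip_force: 107.9
```

```bash
python3 -c "
from h import *
plan([])
c=robot.camera_params('wrist');im=robot.get_image('wrist');t=robot.get_image('top')
cv2.imwrite('pics/w3.png',im[:,:,::-1]);cv2.imwrite('pics/t3.png',t[:,:,::-1])
t=cv2.resize(t[140:290,330:480],(400,400),interpolation=cv2.INTER_CUBIC);a=cv2.resize(im,(400,300))
o=np.zeros((400,800,3),np.uint8);o[:300,:400]=a;o[:,400:]=t;cv2.imwrite('pics/m3.png',o[:,:,::-1])
p=np.array(robot.read_state()['eef_pos'])
print('medium',rimfit(im,c,.064,0,(p[0]+.052,p[1]+.09,p[2]-.0185)))
for gz in [(.609,-.253)]: print('large',rimfit(im,c,.080,0,(*gz,.066)))
"
```

```text
now [ 0.5579 -0.3398  0.2103] [-179.9   -0.    60.5] F [ 0.8  0.7 -3.5] w 0.235 g 107.9 t 8.58 q [ 0.68  0.38 -0.27  1.5   0.1   1.28 -0.11]
medium (array([ 0.60838952, -0.2472156 ]), np.float64(0.0640471093105201), 47, np.float64(0.0016694006059256698))
large (array([ 0.61194482, -0.2398793 ]), np.float64(0.08043292963412713), 54, np.float64(0.001605906576513556))
```

View pics/m3.png

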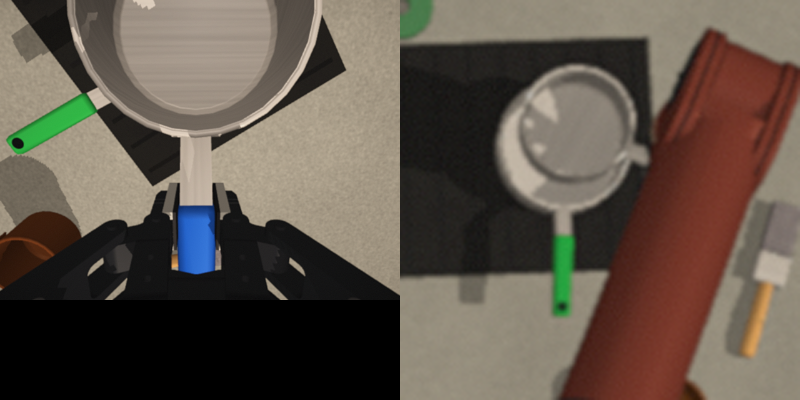

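The wrist view shows the medium pan above the large one, with the green grip at ≈(80,200). The top view shows the medium rim inside the large rim's outline. I'll locate the large pan from its green grip in the wrist view.

```bash
python3 -c "
from h import *
c=robot.camera_params('wrist');im=cv2.imread('pics/w3.png')[:,:,::-1].copy()
m,v,L,s=grips(im,c,'large');v=v if v[0]<0 else -v
print('green wrist',m,L,np.degrees(np.arctan2(v[1],v[0])),'centre',m-v*.165)
c=robot.camera_params('top');im=cv2.imread('pics/t3.png')[:,:,::-1].copy()
print('medium top',ray(c,(396.4,185.7),.192), rimfit(im,c,.064,0,(.608,-.249,.192)))
m,v,L,s=grips(im,c,'large',.004,(350,160,430,270));v=v if v[0]<0 else -v
print('green top',m,L,np.degrees(np.arctan2(v[1],v[0])),'centre',m-v*.165)
im0=cv2.imread('pics/top0.png')[:,:,::-1].copy()
print('large top',rimfit(im0,c,.080,0,(.608,-.253,.066)))
print('small top',rimfit(im0,c,.048,0,(.637,.036,.074)))
"
```

```text
green wrist [ 0.44714884 -0.24515116] 0.10049810515191479 178.4647772894474 centre [ 0.61208961 -0.24957175]
medium top [ 0.60728683 -0.25057207  0.192     ] (array([ 0.61016557, -0.25117069]), np.float64(0.06582348665338898), 49, np.float64(0.0016876461576377174))
green top [ 0.44691502 -0.24703323] 0.09128346815117767 177.9953256493419 centre [ 0.61181404 -0.2528051 ]
large top (array([ 0.60730504, -0.25207725]), np.float64(0.08257483424125421), 87, np.float64(0.0015558780919409235))
small top (array([0.63791402, 0.03520058]), np.float64(0.05142668575427638), 84, np.float64(0.0018994738464057919))
```

Call:
play_rows(moves=[0,0.25,0.8,0,0,0,1,0,0,1.5,0,0,0,1,0,0,1.5,0,0,0,1,0,0,1.5,0,0,0,1,0,0,1.5,0,0,0,1,0,0,1.5,0,0,0,1,0,0,1,0,0,0,1,0,0,1,0,0,0,1,0,0,0.6,0,0,0,1,0,0,0.4,0,0,0,1,0,0,0,0,0,0,1])

```text
clock: 9.6
eef_pos: [0.5599, -0.3423, 0.0975]
eef_rot: [-3.141, -0.0, 1.055]
contact_force: [-0.8, -1.0, -3.7]
width: 0.236
grip_force: 107.9
```

Call:
play_rows(moves=[0,0,0.1,0,0,0,1,0,0,0.1,0,0,0,1,0,0,0.1,0,0,0,1,0,0,0,0,0,0,1,0,0,0,0,0,0,1])

```text
clock: 10.02
eef_pos: [0.5602, -0.3424, 0.0954]
eef_rot: [3.141, -0.0, 1.055]
contact_force: [-1.0, -1.1, -3.8]
width: 0.233
grip_force: 107.9
```

Call:
play_rows(moves=[0,0,0.1,0,0,0,1,0,0,0.1,0,0,0,1,0,0,0,0,0,0,1,0,0,0,0,0,0,1])

```text
clock: 10.35
eef_pos: [0.5601, -0.3426, 0.0932]
eef_rot: [3.141, 0.0, 1.055]
contact_force: [-0.8, -0.5, -1.7]
width: 0.236
grip_force: 108.1
```

Call:
play_rows(moves=[0,0,0.1,0,0,0,1,0,0,0,0,0,0,1,0,0,0,0,0,0,1])

```text
clock: 10.6
eef_pos: [0.5601, -0.3427, 0.0923]
eef_rot: [3.141, 0.0, 1.054]
contact_force: [-1.0, -0.7, -1.0]
width: 0.235
grip_force: 108.2
```

Call:
play_rows(moves=[0,0,0.1,0,0,0,1,0,0,0,0,0,0,1,0,0,0,0,0,0,1])

```text
clock: 10.85
eef_pos: [0.5602, -0.3428, 0.0917]
eef_rot: [3.141, 0.0, 1.055]
contact_force: [-2.0, -2.4, 4.7]
width: 0.238
grip_force: 108.7
```

Call:
play_rows(moves=[0,0,0,0,0,0,0.7,0,0,0,0,0,0,0.6,0,0,0,0,0,0,0.4,0,0,0,0,0,0,0.2,0,0,0,0,0,0,0,0,0,0,0,0,0,0,0,0,0,0,0,0,0])

```text
clock: 11.43
eef_pos: [0.5601, -0.3423, 0.0911]
eef_rot: [-3.142, -0.0, 1.055]
contact_force: [-0.5, 0.1, 0.1]
width: 0.999
grip_force: 0.0
```

Call:
play_rows(moves=[0,0,-1,0,0,0,0,0,0,-2,0,0,0,0,0,0,-3,0,0,0,0,0,0,-3,0,0,0,0,0,0,-3,0,0,0,0,0,0,-3,0,0,0,0,0,0,-1,0,0,0,0,0,0,0,0,0,0,0,0,0,0,0,0,0,0])

```text
clock: 12.18
eef_pos: [0.5602, -0.3425, 0.2517]
eef_rot: [3.14, 0.0, 1.055]
contact_force: [-0.5, 0.4, -0.6]
width: 1.0
grip_force: 0.0
```

```bash
python3 -c "
from h import *
c=robot.camera_params('wrist');im=robot.get_image('wrist');t=robot.get_image('scene')
cv2.imwrite('pics/w4.png',im[:,:,::-1]);p=np.array(robot.read_state()['eef_pos'])
t=cv2.resize(t[220:400,190:370],(400,400),interpolation=cv2.INTER_CUBIC);a=cv2.resize(im,(400,300))
o=np.zeros((400,800,3),np.uint8);o[:300,:400]=a;o[:,400:]=t;cv2.imwrite('pics/m4.png',o[:,:,::-1])
print('medium',rimfit(im,c,.064,0,(.611,-.251,.073)));print('large',rimfit(im,c,.080,0,(.611,-.251,.066)))
m,v,L,s=grips(im,c,'medium',.007);print(m,L,np.degrees(np.arctan2(v[1],v[0])))
print('small pick TCP')
plan([(.549,.065,.235,120,12),(.549,.065,.235,162,6)])
"
```

```text
medium (array([ 0.61666538, -0.24804065]), np.float64(0.06977729272911941), 61, np.float64(0.0029644641345010635))
large (array([ 0.60688813, -0.24851045]), np.float64(0.08141620870934284), 56, np.float64(0.0011946924269024513))
[ 0.54140383 -0.37455748] 0.09830218604873528 -119.00850651041095
small pick TCP
now [ 0.5595 -0.3421  0.2497] [-179.9    0.    60.4] F [-0.2  0.3 -0.1] w 0.997 g 0.0 t 12.28 q [ 0.68  0.36 -0.27  1.44  0.1   1.35 -0.1 ]
2.91,-1.75,0.13,-0.0,-0.0,-5.0;  3.05,-1.49,0.13,-0.0,-0.0,-5.0;  3.17,-1.22,0.13,-0.0,-0.0,-5.0;  3.26,-0.94,0.12,-0.0,-0.0,-5.0;  3.33,-0.65,0.13,-0.0,-0.0,-5.0;  3.37,-0.36,0.12,-0.0,-0.0,-5.0;  3.39,-0.06,0.13,-0.0,-0.0,-5.0;  3.39,0.24,0.12,-0.0,-0.0,-5.0;  3.35,0.53,0.13,-0.0,-0.0,-5.0;  3.29,0.82,0.12,-0.0,-0.0,-5.0;  3.21,1.1,0.13,-0.0,-0.0,-5.0;  3.11,1.38,0.12,-0.0,-0.0,-5.0;  
-> [0.549 0.065 0.235]
-0.0,0.0,0.0,-0.0,-0.0,-6.9;  -0.0,0.0,0.0,-0.0,-0.0,-6.9;  -0.0,-0.0,0.0,-0.0,-0.0,-6.9;  -0.0,-0.0,0.0,-0.0,-0.0,-6.9;  -0.0,-0.0,0.0,-0.0,-0.0,-6.9;  -0.0,-0.0,0.0,-0.0,-0.0,-6.9;  
-> [0.549 0.065 0.235]
```

View pics/m4.png

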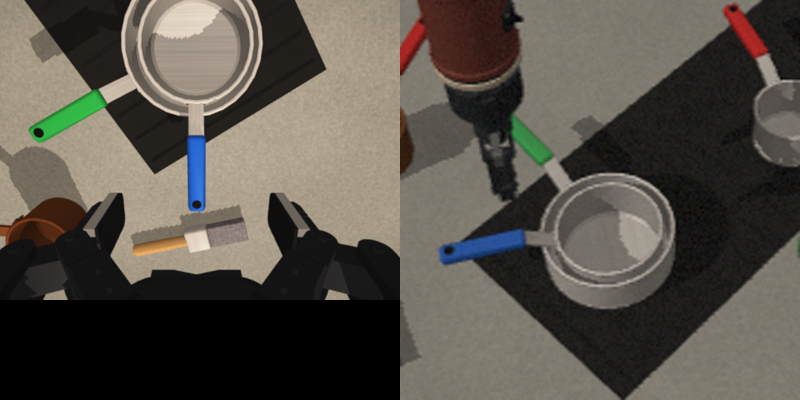

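The medium pan is seated in the large one. The blue handle (wrist crop ≈(196,170)) is about 60° clear of the green one (≈(68,115)). Now the small steel pan.

Call:
play_rows(moves=[2.91,-1.75,0.13,0,0,-5,0,3.05,-1.49,0.13,0,0,-5,0,3.17,-1.22,0.13,0,0,-5,0,3.26,-0.94,0.13,0,0,-5,0,3.33,-0.65,0.13,0,0,-5,0,3.37,-0.36,0.12,0,0,-5,0,3.39,-0.06,0.12,0,0,-5,0,3.39,0.24,0.12,0,0,-5,0,3.35,0.53,0.12,0,0,-5,0,3.29,0.82,0.12,0,0,-5,0,3.21,1.1,0.12,0,0,-5,0,3.11,1.38,0.12,0,0,-5,0])

```text
clock: 13.28
eef_pos: [0.5486, 0.0662, 0.2348]
eef_rot: [-3.14, -0.001, 2.106]
contact_force: [0.2, -0.5, -0.5]
width: 1.002
grip_force: 0.0
```

Call:
play_rows(moves=[0,0,0,0,0,-6.9,0,0,0,0,0,0,-6.9,0,0,0,0,0,0,-6.9,0,0,0,0,0,0,-6.9,0,0,0,0,0,0,-6.9,0,0,0,0,0,0,-6.9,0,0,0,0,0,0,0,0,0,0,0,0,0,0,0,0,0,0,0,0,0,0,0,0,0,0,0,0,0])

```text
clock: 14.12
eef_pos: [0.5495, 0.0647, 0.2359]
eef_rot: [-3.141, -0.001, 2.822]
contact_force: [0.6, 0.1, 0.1]
width: 0.999
grip_force: 0.0
```

```bash
python3 -c "
from h import *
c=robot.camera_params('wrist');im=robot.get_image('wrist')
cv2.imwrite('pics/w5.png',im[:,:,::-1]);p=np.array(robot.read_state()['eef_pos'])
m,v,L,s=grips(im,c,'small');v=v if v[0]<0 else -v;print(m,L,s,np.degrees(np.arctan2(v[1],v[0])),'centre',m-v*.133,'grip96',m-v*.037)
print(rimfit(im,c,.048,0,(*(m-v*.133),.074)))
g=m-v*.037;plan([(*g,.15,np.degrees(np.arctan2(v[1],v[0])),4)])
"
```

```text
[0.51048032 0.08092586] 0.09857773424691069 [ 298   92   37  153 5090] 162.03232949333142 centre [0.63699401 0.03989798] grip96 [0.54567586 0.06951209]
(array([0.63886597, 0.03924187]), np.float64(0.05015200226298457), 82, np.float64(0.0020081093267208905))
now [0.5495 0.0648 0.236 ] [-180.    -0.   161.7] F [ 1.  -0.9  0.2] w 1.003 g 0.0 t 14.17 q [ 0.43  0.22 -0.71  1.7   0.15  1.28  0.94]
0.13,0.08,2.15,-0.0,-0.0,-0.1;  0.13,0.08,2.15,-0.0,-0.0,-0.1;  0.12,0.08,2.15,-0.0,-0.0,-0.1;  0.13,0.09,2.15,-0.0,-0.0,-0.1;  
-> [0.5457 0.0695 0.15  ]
```

View pics/w5.png

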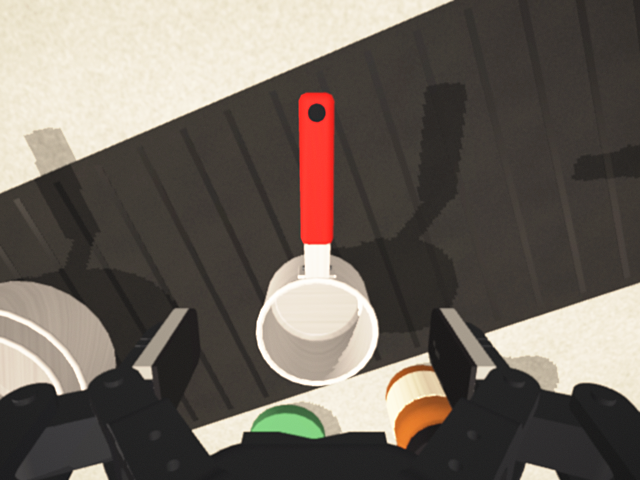

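The close view confirms the steel small pan: red grip at ≈(316,170), steel bowl at ≈(318,330). I'll take it.

Call:
play_rows(moves=[0.1,0.05,2,0,0,0,0,0.1,0.05,2.5,0,0,0,0,0.1,0.05,2.5,0,0,0,0,0.1,0.05,2.5,0,0,0,0,0,0,2,0,0,0,0,0,0,1.85,0,0,0,0,0,0,1,0,0,0,0,0,0,0,0,0,0,0,0,0,0,0,0,0,0])

```text
clock: 14.92
eef_pos: [0.5465, 0.068, 0.093]
eef_rot: [3.141, -0.0, 2.824]
contact_force: [-0.3, -0.5, 1.0]
width: 1.001
grip_force: 0.0
```

Call:
play_rows(moves=[0,0,0,0,0,0,1,0,0,0,0,0,0,1,0,0,0,0,0,0,1,0,0,0,0,0,0,1,0,0,0,0,0,0,1,0,0,0,0,0,0,1,0,0,0,0,0,0,1,0,0,0,0,0,0,1,0,0,0,0,0,0,1], grip_force=110)

```text
clock: 15.67
eef_pos: [0.5465, 0.068, 0.0933]
eef_rot: [-3.142, 0.0, 2.825]
contact_force: [-3.0, 0.7, 6.0]
width: 0.235
grip_force: 107.7
```

Call:
play_rows(moves=[0,0,-0.5,0,0,0,1,0,0,-1,0,0,0,1,0,0,-2,0,0,0,1,0,0,-2,0,0,0,1,0,0,-2,0,0,0,1,0,0,-2,0,0,0,1,0,0,-2,0,0,0,1,0,0,-2,0,0,0,1,0,0,-1.5,0,0,0,1,0,0,0,0,0,0,1,0,0,0,0,0,0,1])

```text
clock: 16.58
eef_pos: [0.5466, 0.068, 0.2433]
eef_rot: [3.141, 0.001, 2.825]
contact_force: [0.4, 0.2, -3.9]
width: 0.233
grip_force: 107.9
```

```bash
python3 -c "
from h import *
c=robot.camera_params('wrist');im=robot.get_image('wrist')
cv2.imwrite('pics/w6.png',im[:,:,::-1]);p=np.array(robot.read_state()['eef_pos'])
y=np.radians(162);u=np.array([np.cos(y),np.sin(y)])
z=p[2]-.0885-.004+.074+.004
w=rimfit(im,c,.048,0,(*(p[:2]-.096*u),z));print(w)
d=w[0]-p[:2];print('len',np.linalg.norm(d),np.degrees(np.arctan2(-d[1],-d[0])))
m,v,L,s=grips(im,c,'small',p[2]-.0885);print('grip',m-p[:2],L,np.degrees(np.arctan2(v[1],v[0])))
e=m-p[:2];print('grip mid ahead of tcp',e@u)
T=np.array([.612,-.249]);f=np.radians(120);g=T+.096*np.array([np.cos(f),np.sin(f)])
print(g);plan([(*g,.26,120,9)])
"
```

```text
Traceback (most recent call last):
  File "h.py", line 47, in rimfit
    W=np.array(W);f=least_squares(lambda p:np.linalg.norm(W-p[:2],axis=1)-p[2],[*ctr,R0],loss='soft_l1',f_scale=.001)
                    ~~~~~~~~~~~~~^^^^^^^^^^^^^^^^^^^^^^^^^^^^^^^^^^^^^^^^^^^^^^^^^^^^^^^^^^^^^^^^^^^^^^^^^^^^^^^^^^^^
  File "h.py", line 47, in <lambda>
    W=np.array(W);f=least_squares(lambda p:np.linalg.norm(W-p[:2],axis=1)-p[2],[*ctr,R0],loss='soft_l1',f_scale=.001)
                                                          ~^~~~~~
ValueError: operands could not be broadcast together with shapes (0,) (2,)
```

```bash
python3 -c "
from h import *
T=np.array([.612,-.250]);f=np.radians(120);g=T+.096*np.array([np.cos(f),np.sin(f)])
print(g);plan([(*g,.25,120,10)])
"
```

```text
[ 0.564      -0.16686156]
now [0.5461 0.0678 0.2422] [-180.    -0.   161.8] F [-0.3  0.5 -3.3] w 0.24 g 107.9 t 16.63 q [ 0.43  0.21 -0.72  1.7   0.14  1.29  0.94]
-0.9,-2.17,-0.08,-0.0,-0.0,4.2;  -1.06,-2.1,-0.08,-0.0,-0.0,4.2;  -1.21,-2.02,-0.08,-0.0,-0.0,4.2;  -1.35,-1.92,-0.08,-0.0,-0.0,4.2;  -1.49,-1.82,-0.08,-0.0,-0.0,4.2;  -1.62,-1.71,-0.08,-0.0,-0.0,4.2;  -1.74,-1.58,-0.07,-0.0,-0.0,4.2;  -1.86,-1.45,-0.08,-0.0,-0.0,4.2;  -1.96,-1.31,-0.07,-0.0,-0.0,4.2;  -2.05,-1.17,-0.08,-0.0,-0.0,4.2;  
-> [ 0.564  -0.1669  0.25  ]
```

Call:
play_rows(moves=[-0.9,-2.17,-0.08,0,0,4.2,1,-1.06,-2.1,-0.08,0,0,4.2,1,-1.21,-2.02,-0.08,0,0,4.2,1,-1.35,-1.92,-0.08,0,0,4.2,1,-1.49,-1.82,-0.08,0,0,4.2,1,-1.62,-1.71,-0.08,0,0,4.2,1,-1.74,-1.58,-0.08,0,0,4.2,1,-1.86,-1.45,-0.08,0,0,4.2,1,-1.96,-1.31,-0.08,0,0,4.2,1,-2.05,-1.17,-0.08,0,0,4.2,1,0,0,1,0,0,0,1,0,0,2,0,0,0,1])

```text
clock: 17.63
eef_pos: [0.5647, -0.1691, 0.2208]
eef_rot: [3.141, 0.001, 2.088]
contact_force: [0.7, 0.2, -3.1]
width: 0.235
grip_force: 108.0
```

Call:
play_rows(moves=[0,0,1,0,0,0,1,0,0,0,0,0,0,1,0,0,0,0,0,0,1,0,0,0,0,0,0,1])

```text
clock: 17.97
eef_pos: [0.5647, -0.1664, 0.2112]
eef_rot: [3.141, 0.0, 2.092]
contact_force: [0.6, -0.5, -3.1]
width: 0.238
grip_force: 107.9
```

```bash
python3 -c "
from h import *
plan([])
s=robot.get_image('scene');t=robot.get_image('top')
cv2.imwrite('pics/s7.png',s[:,:,::-1]);cv2.imwrite('pics/t7.png',t[:,:,::-1])
o=np.hstack([cv2.resize(s[220:370,200:350],(400,400),interpolation=cv2.INTER_CUBIC),cv2.resize(t[140:290,330:480],(400,400),interpolation=cv2.INTER_CUBIC)]);cv2.imwrite('pics/m7.png',o[:,:,::-1])
# predicted small rim centre and seated target
for n,im in (('scene',s),('top',t)):
    c=robot.camera_params(n)
    p=np.array(robot.read_state()['eef_pos']);y=robot.read_state()['eef_rot'][2];q=p[:2]-.096*np.array([np.cos(y),np.sin(y)])
    for nm,r,z,g in [('small',.048,p[2]-.0893+.070,q),('medium',.064,.073,(.612,-.25)),('large',.08,.066,(.611,-.25))]:
        try: print(n,nm,np.round(g,4),[np.round(v,4) for v in rimfit(im,c,r,0,(*g,z))])
        except Exception as e: print(n,nm,'none')
"
```

```text
now [ 0.5647 -0.1664  0.2112] [180.    0.  119.9] F [ 0.6 -0.5 -3.1] w 0.238 g 107.9 t 17.97 q [ 0.62  0.28 -0.49  1.65  0.13  1.24  0.63]
scene small [ 0.6127 -0.2498] [array([ 0.6115, -0.2537]), np.float64(0.0515), np.int64(56), np.float64(0.0023)]
scene medium [ 0.612 -0.25 ] [array([ 0.611 , -0.2547]), np.float64(0.0632), np.int64(38), np.float64(0.0026)]
scene large [ 0.611 -0.25 ] [array([ 0.6054, -0.2498]), np.float64(0.082), np.int64(56), np.float64(0.0045)]
top small [ 0.6127 -0.2498] [array([ 0.5944, -0.2293]), np.float64(0.0797), np.int64(24), np.float64(0.005)]
top medium none
top large [ 0.611 -0.25 ] [array([ 0.6109, -0.244 ]), np.float64(0.0895), np.int64(23), np.float64(0.0012)]
```

View pics/m7.png

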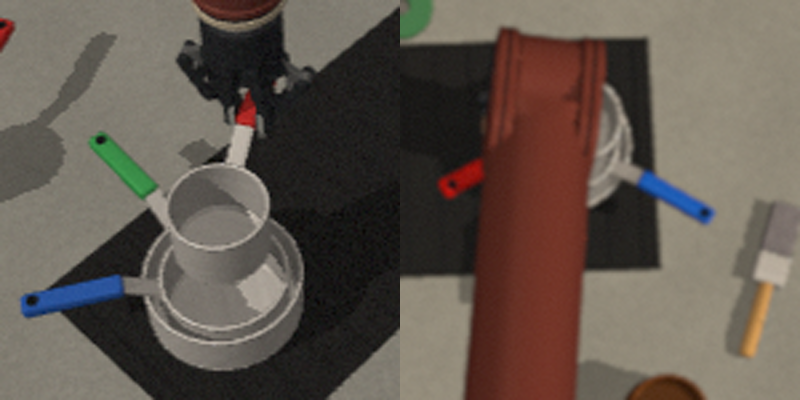

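In the scene view the small pan hovers over the medium one, aligned to within about 2 mm. I'll lower it.

Call:
play_rows(moves=[0,0,0.8,0,0,0,1,0,0,1.5,0,0,0,1,0,0,1.5,0,0,0,1,0,0,1.5,0,0,0,1,0,0,1.5,0,0,0,1,0,0,1.2,0,0,0,1,0,0,1,0,0,0,1,0,0,0.8,0,0,0,1,0,0,0.5,0,0,0,1,0,0,0.4,0,0,0,1,0,0,0,0,0,0,1])

```text
clock: 18.98
eef_pos: [0.5643, -0.1667, 0.1032]
eef_rot: [-3.141, -0.0, 2.092]
contact_force: [-0.3, 0.5, -2.6]
width: 0.238
grip_force: 108.0
```

Call:
play_rows(moves=[0,0,0.1,0,0,0,1,0,0,0.1,0,0,0,1,0,0,0,0,0,0,1,0,0,0,0,0,0,1])

```text
clock: 19.32
eef_pos: [0.5646, -0.1669, 0.1021]
eef_rot: [3.141, 0.0, 2.091]
contact_force: [-0.1, 0.4, -2.1]
width: 0.236
grip_force: 108.0
```

Call:
play_rows(moves=[0,0,0.1,0,0,0,1,0,0,0.1,0,0,0,1,0,0,0,0,0,0,1])

```text
clock: 19.57
eef_pos: [0.5645, -0.1667, 0.0998]
eef_rot: [3.141, 0.0, 2.092]
contact_force: [-0.1, 0.4, -1.0]
width: 0.24
grip_force: 108.1
```

Call:
play_rows(moves=[0,0,0.1,0,0,0,1,0,0,0,0,0,0,1,0,0,0,0,0,0,1])

```text
clock: 19.82
eef_pos: [0.5646, -0.1666, 0.0994]
eef_rot: [3.141, 0.0, 2.092]
contact_force: [-3.3, 2.7, 5.2]
width: 0.243
grip_force: 109.0
```

Seated. I'll release, rise and move back clear.

Call:
play_rows(moves=[0,0,0,0,0,0,0.7,0,0,0,0,0,0,0.6,0,0,0,0,0,0,0.4,0,0,0,0,0,0,0.2,0,0,0,0,0,0,0,0,0,0,0,0,0,0,0,0,0,0,0,0,0])

```text
clock: 20.4
eef_pos: [0.5645, -0.1668, 0.0987]
eef_rot: [3.142, 0.0, 2.091]
contact_force: [0.6, -0.4, -0.0]
width: 0.997
grip_force: 0.0
```

Call:
play_rows(moves=[0,0,-1,0,0,0,0,0,0,-2,0,0,0,0,0,0,-3,0,0,0,0,0,0,-3,0,0,0,0,0,0,-3,0,0,0,0,0,0,-2,0,0,0,0,3,0,0,0,0,0,0,3.5,0,0,0,0,0,0,3.5,0,0,0,0,0,0,3.5,0,0,0,0,0,0,3.5,0,0,0,0,0,0,2,0,0,0,0,0,0])

```text
clock: 21.4
eef_pos: [0.4683, 0.0015, 0.2396]
eef_rot: [3.141, 0.001, 2.095]
contact_force: [-0.2, 0.7, -0.2]
width: 1.005
grip_force: 0.0
```

Call:
play_rows(moves=[2,0,0,0,0,0,0,2,0,0,0,0,0,0,0,0,0,0,0,0,0,0,0,0,0,0,0,0])

```text
clock: 21.73
eef_pos: [0.45, 0.0333, 0.2395]
eef_rot: [3.141, 0.001, 2.093]
contact_force: [-0.1, -0.8, 0.6]
width: 0.997
grip_force: 0.0
```

```bash
python3 -c "
from h import *
plan([])
s=robot.get_image('scene');t=robot.get_image('top')
o=np.hstack([cv2.resize(s[220:370,200:350],(400,400),interpolation=cv2.INTER_CUBIC),cv2.resize(t[140:290,330:480],(400,400),interpolation=cv2.INTER_CUBIC)]);cv2.imwrite('pics/m8.png',o[:,:,::-1])
c=robot.camera_params('top');G={}
for n,b,box in (('large',.004,(350,160,430,270)),('medium',.007,None),('small',.01,(320,150,410,260))):
    try: m,v,L,_=grips(t,c,n,b,box);G[n]=m;print(n,m.round(4),L.round(3),np.degrees(np.arctan2(v[1],v[0])).round(1))
    except Exception as e: print(n,'none')
k=list(G);print([(a,b,np.linalg.norm(G[a]-G[b]).round(3)) for i,a in enumerate(k) for b in k[i+1:]])
"
```

```text
now [0.45   0.0333 0.2395] [1.800e+02 1.000e-01 1.199e+02] F [-0.1 -0.8  0.6] w 0.997 g 0.0 t 21.73 q [ 0.5  -0.04 -0.65  1.91 -0.03  1.26  0.39]
large [ 0.4471 -0.247 ] 0.091 177.8
medium [ 0.5391 -0.3792] 0.095 -118.5
small [ 0.5445 -0.1346] 0.102 120.0
[('large', 'medium', np.float64(0.161)), ('large', 'small', np.float64(0.149)), ('medium', 'small', np.float64(0.245))]
```

View pics/m8.png

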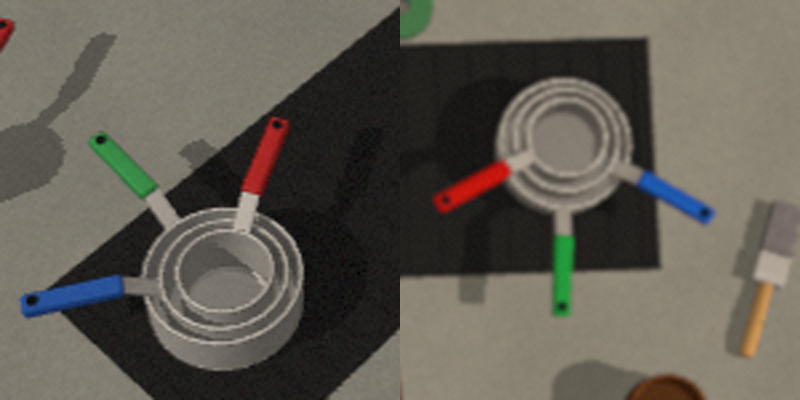

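The three pans sit concentric and flat with the handles fanned: red ≈(472,187), green ≈(563,275), blue ≈(676,197) in the crop. The grips are at least 149 mm apart and the large pan hasn't moved.

```bash
python3 -c "
from rig import robot
print(robot.sign_off())"
```

```text
the job is handed in; nothing more can be done
None
```

The medium and small pans are nested flat in the large one, which stayed where it was; the grip middles are at least 149 mm apart, and I handed the job in at about 22 s.

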